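Unlatch and open the bottle pen's gate

ROBOT

A 7-joint arm with a two-finger parallel gripper is mounted at the origin on the work surface. World frame = base frame: x ahead of the robot, y to its left, z up, the work surface at z = 0. Lengths are in mm, angles in rad, forces in N, time in s.
With the tool pointing down it reaches from about 400 to 750 mm from the base axis. Payload 19.5 kg.
Tool frame: the origin (TCP) lies on the centre line of the jaws, within the pads' length; the fingertips stand 25 mm ahead of it and the grasp point (between the pads) lies 6 mm ahead of it (tips_ahead is the z of the fingertips in the tool frame, in mm); z points along the fingers, y is the line along which they close (so a half turn about z gives the same grasp; the last joint's range is limited). The gripper opens to 85 mm and grips with 20 to 120 N. Pads are 22 mm wide; open, the fingers measure 114 mm over their backs; the gripper's body (76 mm by 85 mm) begins 54 mm behind the grasp point. The pads swing forward as they close: fully open they stand 13 mm farther back than shut.
Start: joints at [1.196, 0.707, -0.028, 1.485, 0.022, 0.951, -0.075], TCP at [187.839, -543.426, 233.868] pointing down, gripper open.
Joint ranges: [-2.71, 2.71], [-0.32, 2.16], [-1.57, 1.52], [0, 2.45], [-1.46, 4.6], [0, 2.02], [-2.83, 2.83]. Speed limits (rad/s): [1.89, 1.89, 2.57, 2.57, 3.01, 3.01, 3.01].

INTERFACE

Orientations are given as a unit quaternion [w, x, y, z].
In Python, from plant import read_state, grab_frame, calibration, finish_job, tips_ahead gives the robot as it stands.
- The arm moves only by the shell command python3 -m pendant 'ROWS' [FORCE]. ROWS is a JSON object whose one key "commands" holds a list of rows, each a list of 3 entries, a list of its own where there are three numbers: the closure, from -1 (fully open) to 1 (shut), then the shift along the tool's x, y, z in units of 25 mm (1.0 is 25 mm), then the turn, a rotation vector about the tool's x, y, z in units of 5 degrees (1.0 is 5 degrees). A call has 1 to 20 rows; each row shifts and turns the commanded pose from where the row before left it, along the tool's axes as they then stand; what a row does not reach is not made up. A row lasts 1/12 s, in which the tool goes at most 41.7 mm and 7.16 degrees, less where a joint would pass 70% of its speed; a pose out of reach is approached as far as the arm can. A call is refused whole if a number of a shift passes 1 or a number of a turn 1, either way. A call with a gripper value outside its range is refused whole. The fingers move at their own pace and stop on an object; FORCE is the grip in N (left out, the last holds). Time passes only in rows, so rows that do not move let the fingers close. It gives the time, the measured TCP pose, the force, the opening and the grip force at its end, in the units of the state.
- read_state(): the state, without advancing time (a new reading comes with each control period).
- grab_frame(name): name is "side" or "top"; returns the picture (384x512x3 uint8, red, green, blue); there is no depth.
- calibration(name): a dict with "fx", "fy", "cx", "cy" (pixels), "k1" (the pictures are not rectified: a ray, as slopes to the right and down, at radius r is drawn at 1 + k1 r^2 times it, then the intrinsics apply), "xyz" and "orientation" of the camera in the world. Camera axes: x right, y up, looking along -z (the intrinsics and any distortion apply to the point x, -y, -z); pixel columns grow to the right and rows downward; lengths in mm; the calibration is good to about 2 mm. A picture is of the moment at which its call begins. calibration takes no time and is no camera call.
- finish_job(): hands the job in; it is judged then, once.
The state is a dict: "time": time; "q": joint angles; "qd": joint speeds; "joint_efforts": joint torques, N m; "position": TCP position; "eef_rot": TCP orientation; "ft_force": force on the tool from outside, world axes, zero at the start; "torque": the same for the moment, N m; "width": finger opening in mm; "grip_force": force on a finger pad.
Only numpy, scipy, OpenCV 4.12 (cv2) and the standard library are available. Lean on these libraries where they do the work, as an engineer would, in place of code of your own. Each camera call takes 0.05 s, during which the arm holds its last target. There are 200 camera calls.

TASK

Open the gate of the steel bottle pen: press its thumb lever fully down to lift the latch bar out of the catch, swing the gate wide open towards you (80 degrees or more) and leave it standing there with the latch bar dropped back down. Work it gently, by the lever rather than by the bar, without forcing the lever or gate, and do not disturb the bottles in the pen or the other things on the bench.

Things in the scene. Friction and masses are not known exactly. Their poses are not given: they have to be found in the camera images.
- pen: Open-topped bottle pen, a fixed cage of steel posts and rods, 320 wide, 220 deep, 175 high. Origin on the bench under the middle of the shut gate; x points from the gate into the pen, y to the left as seen looking into it. The gate closes the -x side. Left post and right post stand at y +138 and -138.
- gate (a joint): Gate angle: 0 shut, grows as the free (right, -y) end swings out to the pen's -x side, clockwise seen from above; end stop 1.9 rad. Frame gate 240 wide, 12 thick, from 45 to 172 above the bench: low things pass beneath it. Light hinge friction (about 1 N at the pull plate); it stays where it is left. While the catch holds the bar it moves only some 2 mm.
- latch (a joint): Latch angle: 0 with the bar down at rest, grows as the thumb pad is pressed. A rigid seesaw of thumb lever and weighted bar on the gate's front: pad down, bar up; it drops when let go. It takes 2 to 4 N until the lever meets a rubber buffer at about 0.29 rad, then 5 N per mm more. Over 15 N on gate or lever is forcing it. The bar clears the catch from about 0.27 rad on: press onto the buffer.
- hinge_axis (a point): Point on the gate's vertical hinge axis at its left end, 152 above the bench.
- pull_gap (a point): Point fixed on the gate, 152 above the bench, 150 from the hinge axis along the gate, 31 in front of its middle plane; x square to the gate towards its back, y along it to the hinge. Middle of the 45 wide gap between gate face and pull plate, open above and at the ends. The lever's thumb pad lies in it: a closed fingertip from above presses the pad's middle, then pulls the gate by the plate.
- pull_plate (a point): Middle of the top edge of the upright pull plate on the gate's front: 60 wide along the gate, 5 thick, from 101 to 175 above the bench, inner side 23 in front of pull_gap. It hangs from low brackets (their top 107 above the bench).
- latch_mount (a point): Point on the gate at the latch's pivot, 200 from the hinge axis, 150 above the bench. The lever's flat thumb pad (36 out from the gate, 44 along it, 4 thick) has its middle 50 from the pivot towards the hinge, on a stem clamped by hand at any height: its top is 140 to 164 above the bench at rest, which is not measured: find it by touch. On the buffer it is about 15 lower than at rest.
- catch (a point): Top of the front cheek of the catch on the right post, 160 above the bench. The latch bar (12 high, 8 thick, reaching 85 from the pivot past the gate's free end) sits behind this cheek, its underside 16 below the cheek's top, and blocks the gate until lifted over it.
- bottle_a: Amber bottle, diameter 60, 135 tall, loose in the pen; origin at its underside.
- bottle_b: White bottle, diameter 54, 120 tall, loose in the pen; origin at its underside.
- cap: Orange screw cap, diameter 33, 20 tall, on the bench before the gate, low enough for the gate to pass over; origin at its underside.
- tub: Blue open tub, 150 x 190 x 120 high, loose on the bench to one side; origin at its underside.
- tube_rack: Green tube rack, 100 x 200, 40 high, loose on the bench to one side; origin at its underside.
- pipette: Violet and white pipette lying on the bench, 230 long, 22 wide; origin at its underside.
- beaker: Clear plastic beaker, diameter 70, 85 tall; origin at its underside.

How it is judged:
By the outcome, as a careful person would: the job done as asked, in the order asked, and still so for the second after the job is handed in, with the robot touching nothing.
It also fails if it takes over 54 s, if anything falls off the work surface, if the arm or the gripper's body presses on something with over 40 N, if the wrist force passes 120 N, or if a joint passes its speed limit or range.

## Working session

There is one attempt and no reset: what is moved stays moved. The work goes in short steps, Python scripts to look and compute and a shell command to move; the robot and the scene stay as the last step left them, time stands still between calls to the robot, and variables do not carry over. Pictures are saved under pics/ and viewed, at most 10 in all, crops included, and the job is handed in when it is done.

```bash
mkdir -p pics
python3 - <<'E'
from plant import *
import cv2
s=read_state();print(s['time'],s['position'],s['eef_rot'],s['ft_force'],s['width'],tips_ahead)
for n in("side","top"):
    c=calibration(n);print(n,c)
    cv2.imwrite(f"pics/{n}0.png",grab_frame(n)[:,:,::-1])
E
```

```text
0.0 [ 187.78570666 -543.19086817  233.45265965] [-5.41799690e-04  9.86191836e-01  1.65606047e-01 -7.76535867e-05] [-0.16625282  0.0508833   0.49343729] 85.46793525549384 25.0
side {'fx': 382.3199567703762, 'fy': 382.3199567703762, 'cx': 252.50372317026626, 'cy': 188.46133269674382, 'k1': -0.06607738153244637, 'xyz': array([343.7300258 , 676.89808128, 974.76936724]), 'orientation': array([-0.11054237, -0.04473146,  0.32624959,  0.93773167])}
top {'fx': 482.3261592306175, 'fy': 482.3261592306175, 'cx': 252.4359775774032, 'cy': 185.1532212797809, 'k1': -0.053531391082562954, 'xyz': array([ 347.41493612,   14.6535824 , 1451.74965851]), 'orientation': array([-0.70383362, -0.04058262,  0.04455847,  0.70780352])}
```

View pics/side0.png

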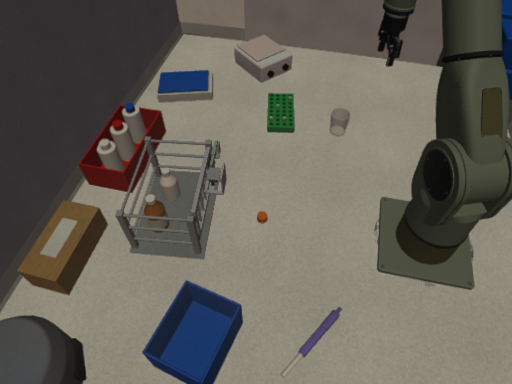

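View pics/top0.png

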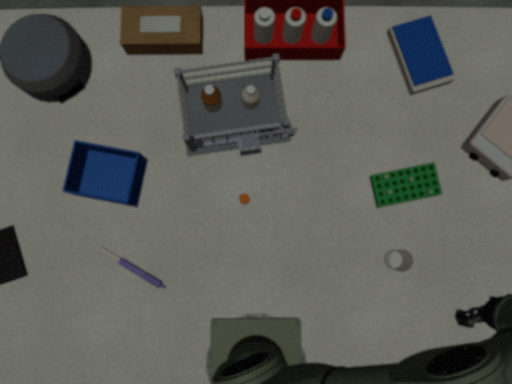

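The pen is ahead of the robot. In the top view its gate runs from about (187,150) to (293,132), with the pull plate near (250,151). In the side view the plate is near (220,178). I'll enlarge both.

Run:
```python
import cv2,numpy as np
t=cv2.imread('pics/top0.png')[100:170,170:310];s=cv2.imread('pics/side0.png')[130:260,115:240]
t=cv2.resize(t,None,fx=5.7,fy=5.7,interpolation=cv2.INTER_CUBIC)
s=cv2.resize(s,None,fx=4.5,fy=4.5,interpolation=cv2.INTER_CUBIC)
cv2.imwrite('pics/tc.png',cv2.convertScaleAbs(t,alpha=1.5));cv2.imwrite('pics/sc.png',cv2.convertScaleAbs(s,alpha=1.3))
```

```text
(no output)
```

View pics/tc.png

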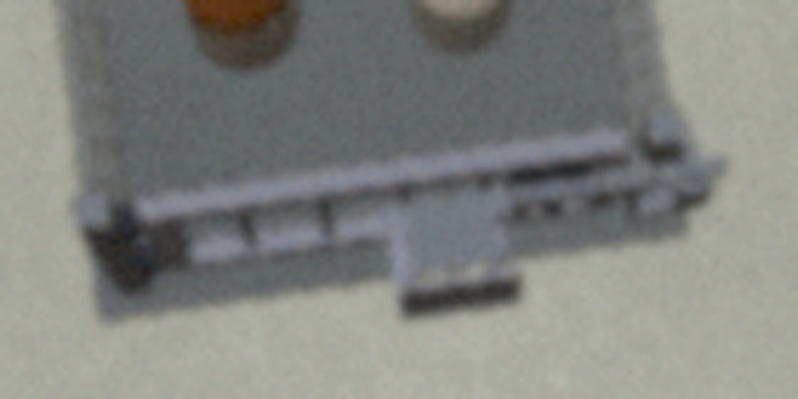

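View pics/sc.png

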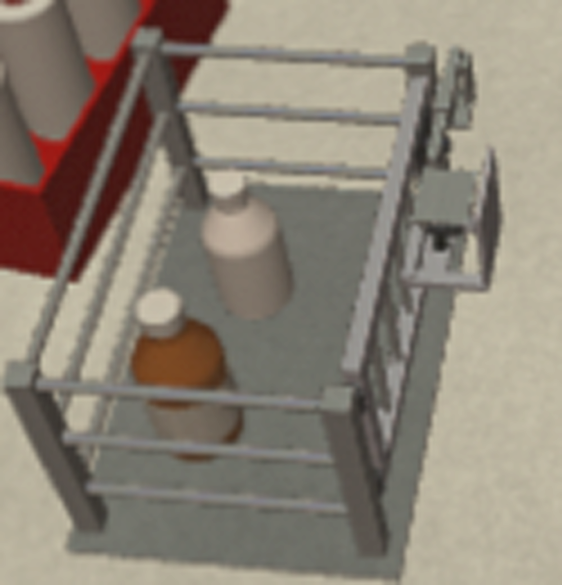

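The top crop shows post tops at about (95,207) and (660,132), the pad middle at (455,235) and the plate's top edge from (405,288) to (518,276). The side crop shows front post tops at (337,398) and (420,52), back ones at (22,375) and (150,38), and the pad at (443,198). Next I triangulate these.

```bash
cat > h.py <<'E'
import numpy as np,cv2
from scipy.spatial.transform import Rotation as R
from plant import *
def ray(n,uv):
    c=calibration(n);K=np.array([[c['fx'],0,c['cx']],[0,c['fy'],c['cy']],[0,0,1]])
    p=cv2.undistortPoints(np.array([[uv]],float),K,np.array([c['k1'],0,0,0]))[0,0]
    w=c['orientation'];d=R.from_quat([w[1],w[2],w[3],w[0]]).apply([p[0],-p[1],-1]);return c['xyz'],d/np.linalg.norm(d)
def T(u,v): return ((u+.5)/5.7+170-.5,(v+.5)/5.7+100-.5)
def S(u,v): return ((u+.5)/4.5+115-.5,(v+.5)/4.5+130-.5)
def tri(a,b):
    (o,d),(p,e)=ray('top',a),ray('side',b)
    s=np.linalg.lstsq(np.c_[d,-e],p-o,rcond=None)[0];A=o+s[0]*d;B=p+s[1]*e
    return (A+B)/2,np.linalg.norm(A-B)
def plane(n,uv,z):
    o,d=ray(n,uv);return o+d*(z-o[2])/d[2]
E
python3 - <<'E'
from h import *
np.set_printoptions(precision=1,suppress=True)
for n,t,s in [('L',(95,207),(337,398)),('R',(660,132),(420,52)),('pad',(455,235),(443,198))]:print(n,*tri(T(*t),S(*s)))
L=[plane('top',T(95,207),175),plane('side',S(337,398),175)];Rr=[plane('top',T(660,132),175),plane('side',S(420,52),175)]
B=[plane('side',S(22,375),175),plane('side',S(150,38),175)]
print(L,Rr,B)
for q in [(405,288),(518,276)]:print('plate',plane('top',T(*q),175))
L=sum(L)/2;Rr=sum(Rr)/2;y=(L-Rr)/np.linalg.norm(L-Rr);x=np.array([y[1],-y[0],0])
print('width',np.linalg.norm(L-Rr),'yaw',np.arctan2(x[1],x[0]),'backyaw',np.arctan2(-(B[0]-B[1])[0],(B[0]-B[1])[1]))
m=(L+Rr)/2;print('m',m)
for n,q in [('pad',plane('top',T(455,235),152)),('padS',plane('side',S(443,198),152)),('pl',plane('top',T(405,288),175)),('pr',plane('top',T(518,276),175)),('bottomplate L',plane('side',S(408,575),0))]:
    d=q-m;print(n,d@x,d@y)
import cv2
f=cv2.imread('pics/top0.png');h=cv2.cvtColor(f,cv2.COLOR_BGR2HSV)
for n,lo,hi,z in [('cap',(5,150,80),(20,255,255),20),('blue',(105,100,60),(125,255,255),120)]:
    k,lab,st,ce=cv2.connectedComponentsWithStats(cv2.inRange(h,lo,hi))
    for i in range(1,k):
        if st[i,4]>40:print(n,plane('top',ce[i],z),st[i])
E
```

```text
L [638.7 186.1 166.7] 0.2389188685815864
R [673.7 -83.3 173.9] 2.6674528346507898
pad [629.5  14.6 148.3] 2.58005263472495
[array([637., 185., 175.]), array([635.6, 191.1, 175. ])] [array([672. , -83.4, 175. ]), array([674.6, -82.2, 175. ])] [array([817.6, 218.3, 175. ]), array([856.4, -54.8, 175. ])]
plate [597.1  38.2 175. ]
plate [602.6 -15.2 175. ]
width 273.4311454945592 yaw 0.1359621351282683 backyaw 0.14087915467435516
m [654.8  52.6 175. ]
pad -32.28321257745938 -34.140084333233
padS -29.72160905256912 -31.32046079759328
pl -59.128857635618814 -6.510288836878979
pr -60.91601008763619 -60.15418291193713
bottomplate L -24.05703364161479 155.00381025760663
cap [481.2  31.5  20. ] [240 194   9   9  62]
blue [1016.3 -216.1  120. ] [323   8  10  11  79]
blue [ 902.6 -491.2  120. ] [ 393   16   59   69 2485]
blue [539.3 415.3 120. ] [  64  141   75   63 2558]
```

```bash
python3 -m pendant '{"commands":[[1,[0,0,0],[0,0,-1]],[1,[0,0,0],[0,0,-1]],[1,[0,0,0],[0,0,-1]],[1,[0,0,0],[0,0,-1]],[1,[0,0,0],[0,0,-1]],[1,[0,0,0],[0,0,-1]],[1,[0,0,0],[0,0,-1]],[1,[0,0,0],[0,0,-1]],[1,[0,0,0],[0,0,-1]],[1,[0,0,0],[0,0,-1]],[1,[0,0,0],[0,0,-1]],[1,[0,0,0],[0,0,-1]],[1,[0,0,0],[0,0,-1]],[1,[0,0,0],[0,0,-1]],[1,[0,0,0],[0,0,-1]],[1,[0,0,0],[0,0,-1]],[1,[0,0,0],[0,0,-1]]]}' 20
python3 -m pendant '{"commands":[[1,[0,0,0],[0,0,-1]],[1,[0,0,0],[0,0,-1]],[1,[0,0,0],[0,0,-1]],[1,[0,0,0],[0,0,-1]],[1,[0,0,0],[0,0,-1]],[1,[0,0,0],[0,0,-1]],[1,[0,0,0],[0,0,-1]],[1,[0,0,0],[0,0,-1]],[1,[0,0,0],[0,0,-1]],[1,[0,0,0],[0,0,-1]],[1,[0,0,0],[0,0,-1]],[1,[0,0,0],[0,0,-1]],[1,[0,0,0],[0,0,-1]],[1,[0,0,0],[0,0,-1]],[1,[0,0,0],[0,0,-1]],[1,[0,0,0],[0,0,-1]],[1,[0,0,0],[0,0,-0.8]],[1,[0,0,0],[0,0,0]]]}'
python3 -c "
from plant import *;print(read_state()['q'])"
```

```text
time: 1.52
position: [187.7, -543.4, 233.6]
eef_rot: [-0.0, 0.614, 0.79, 0.0]
ft_force: [-0.8, -0.5, 0.5]
width: -0.1
grip_force: 0.0
time: 3.02
position: [187.6, -543.4, 233.5]
eef_rot: [-0.0, -0.072, 0.997, 0.0]
ft_force: [0.6, -0.5, -0.3]
width: -0.1
grip_force: 0.0
[ 1.58592109  0.81929903 -0.86723108  1.47085961  0.65359742  1.15742148
  2.32432423]
```

```bash
python3 -m pendant '{"commands":[[1,[-0.5,0.5,0],[0,0,0]],[1,[-1,0.96,0],[0,0,0]],[1,[-1,0.96,0],[0,0,0]],[1,[-1,0.96,0],[0,0,0]],[1,[-1,0.96,0],[0,0,0]],[1,[-1,0.96,0],[0,0,0]],[1,[-1,0.96,0],[0,0,0]],[1,[-1,0.96,0],[0,0,0]],[1,[-1,0.96,0],[0,0,0]],[1,[-1,0.96,0],[0,0,0]],[1,[-1,0.96,0],[0,0,0]],[1,[-1,0.96,0],[0,0,0]],[1,[-1,0.96,0],[0,0,0]],[1,[-1,0.96,0],[0,0,0]],[1,[-1,0.96,0],[0,0,0]],[1,[-1,0.96,0],[0,0,0]],[1,[-1,0.96,0],[0,0,0]],[1,[-1,0.96,0],[0,0,0]],[1,[-1,0.96,0],[0,0,0]],[1,[-0.5,0.5,0],[0,0,0]]]}'
python3 -c "
from plant import *;print(read_state()['q'])"
```

```text
time: 4.68
position: [595.4, -20.4, 233.7]
eef_rot: [0.0, -0.07, 0.998, 0.001]
ft_force: [-1.1, 0.9, 0.3]
width: 0.1
grip_force: 0.0
[ 0.32335764  0.82101404 -0.75389352  1.39156339  0.57772853  1.15450458
  1.20824822]
```

```bash
python3 -m pendant '{"commands":[[1,[-0.76,0.64,0],[0,0,0]],[1,[-0.76,0.64,0],[0,0,0]],[1,[0,0,0.6],[0,0,0]],[1,[0,0,0],[0,0,0]],[1,[0,0,0],[0,0,0]]]}'
python3 - <<'E'
from h import *
t=grab_frame('top')[90:180,170:310,::-1];s=grab_frame('side')[100:260,115:275,::-1]
t=cv2.resize(t,None,fx=4,fy=4,interpolation=cv2.INTER_CUBIC);s=cv2.resize(s,None,fx=3.6,fy=3.6,interpolation=cv2.INTER_CUBIC)
o=np.zeros((576,800,3),np.uint8);o[:360,:224]=t[:,200:424];o[:,224:]=s
cv2.imwrite('pics/a1.png',cv2.convertScaleAbs(o,alpha=1.4))
E
```

```text
time: 5.1
position: [626.7, 12.4, 218.5]
eef_rot: [-0.001, -0.07, 0.998, -0.0]
ft_force: [0.6, 0.2, 0.6]
width: -0.1
grip_force: 0.0
```

View pics/a1.png

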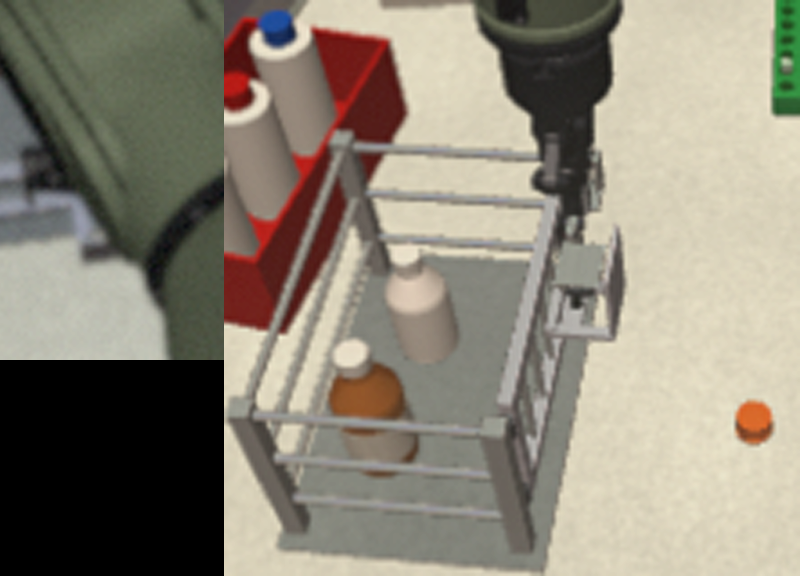

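The closed fingertip, at about (573,235), stands above and slightly short of the pad at (577,270), clear of the plate. I'll correct by about 4 mm and go down to find the pad by touch.

```bash
python3 -m pendant '{"commands":[[1,[-0.1,0.16,0.3],[0,0,0]],[1,[0,0,0.3],[0,0,0]],[1,[0,0,0],[0,0,0]],[1,[0,0,0],[0,0,0]]]}'
python3 -m pendant '{"commands":[[1,[0,0,0.2],[0,0,0]],[1,[0,0,0.2],[0,0,0]],[1,[0,0,0],[0,0,0]],[1,[0,0,0],[0,0,0]]]}'
python3 -m pendant '{"commands":[[1,[0,0,0.1],[0,0,0]],[1,[0,0,0],[0,0,0]]]}'
```

```text
time: 5.53
position: [628.8, 16.9, 203.5]
eef_rot: [-0.0, -0.07, 0.998, 0.0]
ft_force: [0.9, 0.3, 1.3]
width: 0.2
grip_force: 0.0
time: 5.87
position: [628.9, 17.0, 193.6]
eef_rot: [-0.0, -0.07, 0.998, 0.0]
ft_force: [1.0, 0.1, 0.3]
width: -0.1
grip_force: 0.0
time: 6.03
position: [629.0, 17.0, 191.2]
eef_rot: [-0.0, -0.07, 0.998, 0.0]
ft_force: [-0.1, 0.7, -0.2]
width: 0.0
grip_force: 0.0
```

```bash
f(){ grep -E "position|ft_force"; }
python3 -m pendant '{"commands":[[1,[0,0,0.1],[0,0,0]],[1,[0,0,0],[0,0,0]],[1,[0,0,0],[0,0,0]]]}'|f
python3 -m pendant '{"commands":[[1,[0,0,0.1],[0,0,0]],[1,[0,0,0],[0,0,0]],[1,[0,0,0],[0,0,0]]]}'|f
python3 -m pendant '{"commands":[[1,[0,0,0.1],[0,0,0]],[1,[0,0,0],[0,0,0]],[1,[0,0,0],[0,0,0]]]}'|f
python3 -m pendant '{"commands":[[1,[0,0,0.1],[0,0,0]],[1,[0,0,0],[0,0,0]],[1,[0,0,0],[0,0,0]]]}'|f
```

```text
position: [629.0, 17.1, 188.8]
ft_force: [-0.9, 0.3, 0.1]
position: [629.0, 17.0, 186.3]
ft_force: [-0.0, -0.0, 0.3]
position: [629.0, 17.0, 183.8]
ft_force: [0.3, 0.3, -0.0]
position: [629.0, 17.0, 181.3]
ft_force: [0.2, -0.6, -0.0]
```

Tip is at 156 with no contact yet.

```bash
f(){ grep -E "position|ft_force"; }
python3 -m pendant '{"commands":[[1,[0,0,0.1],[0,0,0]],[1,[0,0,0],[0,0,0]],[1,[0,0,0],[0,0,0]]]}'|f
python3 -m pendant '{"commands":[[1,[0,0,0.1],[0,0,0]],[1,[0,0,0],[0,0,0]],[1,[0,0,0],[0,0,0]]]}'|f
python3 -m pendant '{"commands":[[1,[0,0,0.1],[0,0,0]],[1,[0,0,0],[0,0,0]],[1,[0,0,0],[0,0,0]]]}'|f
python3 -m pendant '{"commands":[[1,[0,0,0.1],[0,0,0]],[1,[0,0,0],[0,0,0]],[1,[0,0,0],[0,0,0]]]}'|f
```

```text
position: [629.0, 17.0, 178.8]
ft_force: [-0.2, -0.0, 0.5]
position: [629.0, 17.0, 176.3]
ft_force: [-0.3, 0.1, 0.4]
position: [629.0, 17.0, 173.8]
ft_force: [-0.0, 0.4, 0.2]
position: [629.0, 17.0, 171.3]
ft_force: [-0.3, 0.6, 0.5]
```

```bash
f(){ grep -E "position|ft_force"; }
python3 -m pendant '{"commands":[[1,[0,0,0.1],[0,0,0]],[1,[0,0,0],[0,0,0]],[1,[0,0,0],[0,0,0]]]}'|f
python3 -m pendant '{"commands":[[1,[0,0,0.1],[0,0,0]],[1,[0,0,0],[0,0,0]],[1,[0,0,0],[0,0,0]]]}'|f
python3 -m pendant '{"commands":[[1,[0,0,0.1],[0,0,0]],[1,[0,0,0],[0,0,0]],[1,[0,0,0],[0,0,0]]]}'|f
python3 -m pendant '{"commands":[[1,[0,0,0.1],[0,0,0]],[1,[0,0,0],[0,0,0]],[1,[0,0,0],[0,0,0]]]}'|f
```

```text
position: [629.0, 17.0, 168.8]
ft_force: [0.5, 0.0, 0.0]
position: [629.0, 17.0, 166.3]
ft_force: [0.6, -0.4, 0.3]
position: [629.0, 17.0, 163.8]
ft_force: [-0.6, -0.9, 0.1]
position: [629.1, 17.0, 161.3]
ft_force: [-0.6, -0.6, -0.1]
```

Run:
```python
from h import *
import plant;print(plant.tips_ahead,read_state()['ft_force'])
s=grab_frame('side')[130:210,180:260,::-1]
s=cv2.resize(s,None,fx=7,fy=7,interpolation=cv2.INTER_CUBIC)
cv2.imwrite('pics/a2.png',cv2.convertScaleAbs(s,alpha=1.5))
```

```text
25.0 [-0.60475802 -0.587504   -0.10111723]
```

View pics/a2.png

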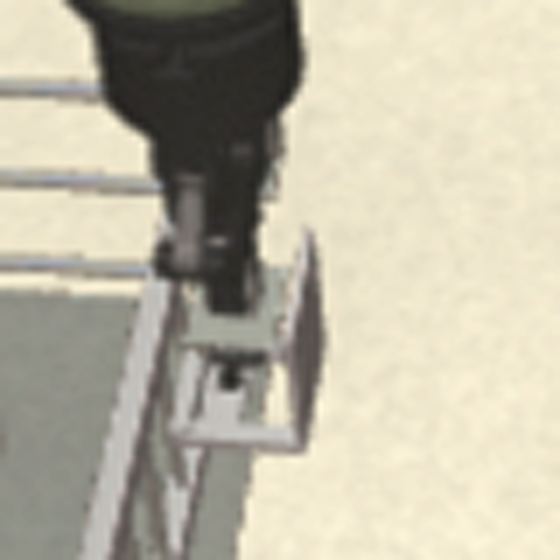

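The fingertip ends at about (230,310), over the middle of the pad and clear of both gate and plate. I'll keep going down gently.

```bash
f(){ grep -E "position|ft_force"; }
python3 -m pendant '{"commands":[[1,[0,0,0.08],[0,0,0]],[1,[0,0,0],[0,0,0]],[1,[0,0,0],[0,0,0]]]}'|f
python3 -m pendant '{"commands":[[1,[0,0,0.08],[0,0,0]],[1,[0,0,0],[0,0,0]],[1,[0,0,0],[0,0,0]]]}'|f
python3 -m pendant '{"commands":[[1,[0,0,0.08],[0,0,0]],[1,[0,0,0],[0,0,0]],[1,[0,0,0],[0,0,0]]]}'|f
python3 -m pendant '{"commands":[[1,[0,0,0.08],[0,0,0]],[1,[0,0,0],[0,0,0]],[1,[0,0,0],[0,0,0]]]}'|f
```

```text
position: [629.1, 17.2, 159.4]
ft_force: [-0.0, 1.1, 0.9]
position: [629.0, 17.1, 157.3]
ft_force: [-0.8, 0.6, 1.6]
position: [629.0, 17.0, 155.3]
ft_force: [-0.3, 0.9, 0.6]
position: [629.0, 16.9, 153.3]
ft_force: [0.1, 1.4, 0.4]
```

```bash
f(){ grep -E "position|ft_force"; }
python3 -m pendant '{"commands":[[1,[0,0,0.06],[0,0,0]],[1,[0,0,0],[0,0,0]],[1,[0,0,0],[0,0,0]]]}'|f
python3 -m pendant '{"commands":[[1,[0,0,0.06],[0,0,0]],[1,[0,0,0],[0,0,0]],[1,[0,0,0],[0,0,0]]]}'|f
python3 -m pendant '{"commands":[[1,[0,0,0.06],[0,0,0]],[1,[0,0,0],[0,0,0]],[1,[0,0,0],[0,0,0]]]}'|f
python3 - <<'E'
from h import *
F=[]
for i in range(8):
    a=grab_frame('side');F.append(read_state()['ft_force'])
print(np.mean(F,0),np.std(F,0))
s=cv2.resize(a[130:210,180:260,::-1],None,fx=7,fy=7,interpolation=cv2.INTER_CUBIC)
cv2.imwrite('pics/a3.png',cv2.convertScaleAbs(s,alpha=1.5))
E
```

```text
position: [629.0, 17.0, 151.8]
ft_force: [0.6, 1.2, 1.2]
position: [629.1, 16.9, 150.3]
ft_force: [1.1, 1.5, 0.9]
position: [629.0, 16.9, 148.8]
ft_force: [0.3, 0.6, 2.5]
[-0.21693055 -0.14901375  1.45583697] [0.28923148 0.22363783 0.25842635]
```

View pics/a3.png

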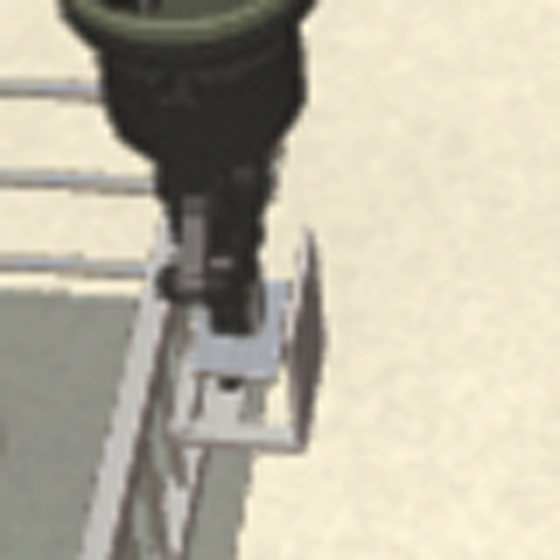

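The pad has gone down and tilted: its near edge moved from row 350 to 378. Contact therefore began near TCP z 160, and the buffer should come at around 145. I'll continue in 1 mm steps.

```bash
f(){ grep -E "position|ft_force"; }
python3 -m pendant '{"commands":[[1,[0,0,0.04],[0,0,0]],[1,[0,0,0],[0,0,0]],[1,[0,0,0],[0,0,0]]]}'|f
python3 -m pendant '{"commands":[[1,[0,0,0.04],[0,0,0]],[1,[0,0,0],[0,0,0]],[1,[0,0,0],[0,0,0]]]}'|f
python3 -m pendant '{"commands":[[1,[0,0,0.04],[0,0,0]],[1,[0,0,0],[0,0,0]],[1,[0,0,0],[0,0,0]]]}'|f
```

```text
position: [629.1, 16.9, 148.1]
ft_force: [-1.2, -1.1, 5.6]
position: [629.2, 16.9, 147.3]
ft_force: [-1.3, -1.3, 8.4]
position: [629.3, 16.9, 146.5]
ft_force: [-2.3, -1.8, 12.2]
```

```bash
f(){ grep -E "position|ft_force"; }
python3 -m pendant '{"commands":[[1,[0,0,-0.04],[0,0,0]],[1,[0,0,0],[0,0,0]],[1,[0,0,0],[0,0,0]]]}'|f
python3 -m pendant '{"commands":[[1,[0.12,0,0],[0,0,0]],[1,[0.12,0,0],[0,0,0]],[1,[0,0,0],[0,0,0]],[1,[0,0,0],[0,0,0]]]}'|f
python3 -m pendant '{"commands":[[1,[0.12,0,0],[0,0,0]],[1,[0.12,0,0],[0,0,0]],[1,[0,0,0],[0,0,0]],[1,[0,0,0],[0,0,0]]]}'|f
```

```text
position: [629.2, 16.9, 147.2]
ft_force: [-0.9, -1.0, 6.4]
position: [623.2, 16.9, 147.3]
ft_force: [-1.2, 4.1, 5.8]
position: [617.4, 16.8, 147.3]
ft_force: [0.7, 6.5, 6.5]
```

The gate is already following by friction on the pad, and the +y force matches the arc. I'll follow the arc and turn the tool with the gate.

```bash
f(){ grep -E "position|ft_force|eef"; }
python3 -m pendant '{"commands":[[1,[0,0.06,0],[0,0,0.5]],[1,[0,0,0],[0,0,0.4]],[1,[0,0,0],[0,0,0]]]}'|f
python3 -m pendant '{"commands":[[1,[0.31,0.073,0],[0,0,0.6]],[1,[0.31,0.073,0],[0,0,0.6]],[1,[0.31,0.073,0],[0,0,0.6]],[1,[0,0,0],[0,0,0]],[1,[0,0,0],[0,0,0]]]}'|f
python3 - <<'E'
from h import *
p=read_state()['position'];h=np.array([638.6,169.5]);d=p[:2]-h;y=.139
X=d[0]*np.cos(y)+d[1]*np.sin(y);Y=-d[0]*np.sin(y)+d[1]*np.cos(y)
r=np.hypot(X,Y);print(r,'angle if at 31',np.degrees(np.arctan2(-X,-Y)-np.arctan2(31,150)),'if 43',np.degrees(np.arctan2(-X,-Y)-np.arctan2(43,150)))
s=cv2.resize(grab_frame('side')[120:220,180:280,::-1],None,fx=5.6,fy=5.6,interpolation=cv2.INTER_CUBIC)
cv2.imwrite('pics/a4.png',cv2.convertScaleAbs(s,alpha=1.5))
E
```

```text
position: [617.3, 17.3, 147.3]
eef_rot: [0.001, -0.03, 1.0, 0.0]
ft_force: [1.0, 1.8, 6.2]
position: [593.6, 22.4, 147.3]
eef_rot: [0.0, 0.047, 0.999, 0.0]
ft_force: [-0.3, 0.9, 5.8]
153.79356820169295 angle if at 31 13.298693554651814 if 43 8.979599072082895
```

View pics/a4.png

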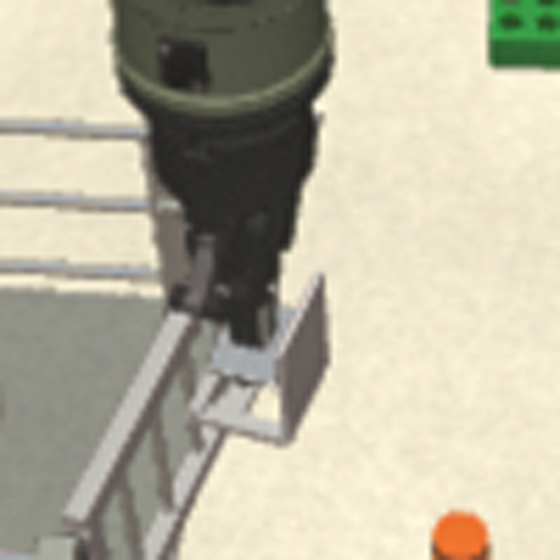

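The gate is swinging with the finger, which is centred in the gap, and the latch is clear. I'll continue.

```bash
f(){ grep -E "position|ft_force|eef"; }
python3 -m pendant '{"commands":[[1,[0.31,0.073,0],[0,0,0.6]],[1,[0.31,0.073,0],[0,0,0.6]],[1,[0.31,0.073,0],[0,0,0.6]],[1,[0.31,0.073,0],[0,0,0.6]],[1,[0.31,0.073,0],[0,0,0.6]],[1,[0.31,0.073,0],[0,0,0.6]],[1,[0,0,0],[0,0,0]]]}'|f
python3 -m pendant '{"commands":[[1,[0.31,0.073,0],[0,0,0.6]],[1,[0.31,0.073,0],[0,0,0.6]],[1,[0.31,0.073,0],[0,0,0.6]],[1,[0.31,0.073,0],[0,0,0.6]],[1,[0.31,0.073,0],[0,0,0.6]],[1,[0.31,0.073,0],[0,0,0.6]],[1,[0,0,0],[0,0,0]]]}'|f
python3 -c "
from plant import *;print(read_state()['q'])"
```

```text
position: [550.1, 44.1, 147.3]
eef_rot: [-0.0, 0.204, 0.979, 0.0]
ft_force: [-2.5, -0.1, 5.6]
position: [516.2, 77.6, 147.2]
eef_rot: [-0.0, 0.354, 0.935, 0.0]
ft_force: [-2.0, 1.2, 4.2]
[ 0.02053729  0.7790416  -0.4282989   1.77734399  0.47551556  0.68937632
  0.17443941]
```

```bash
f(){ grep -E "time|position|ft_force|eef"; }
python3 -m pendant '{"commands":[[1,[0.31,0.073,0],[0,0,0.6]],[1,[0.31,0.073,0],[0,0,0.6]],[1,[0.31,0.073,0],[0,0,0.6]],[1,[0.31,0.073,0],[0,0,0.6]],[1,[0.31,0.073,0],[0,0,0.6]],[1,[0.31,0.073,0],[0,0,0.6]],[1,[0,0,0],[0,0,0]]]}'|f
python3 -m pendant '{"commands":[[1,[0.31,0.073,0],[0,0,0.6]],[1,[0.31,0.073,0],[0,0,0.6]],[1,[0.31,0.073,0],[0,0,0.6]],[1,[0.31,0.073,0],[0,0,0.6]],[1,[0.31,0.073,0],[0,0,0.6]],[1,[0.31,0.073,0],[0,0,0.6]],[1,[0,0,0],[0,0,0]]]}'|f
python3 - <<'E'
from h import *
p=read_state()['position'];h=np.array([638.6,169.5]);d=p[:2]-h;y=.139
X=d[0]*np.cos(y)+d[1]*np.sin(y);Y=-d[0]*np.sin(y)+d[1]*np.cos(y)
print(np.hypot(X,Y),np.degrees(np.arctan2(-X,-Y)-np.arctan2(31,150)))
s=cv2.resize(grab_frame('side')[130:290,110:310,::-1],None,fx=4,fy=3.6,interpolation=cv2.INTER_CUBIC)
cv2.imwrite('pics/a5.png',cv2.convertScaleAbs(s,alpha=1.4))
E
```

```text
time: 15.37
position: [494.4, 119.8, 147.0]
eef_rot: [-0.0, 0.496, 0.869, 0.0]
ft_force: [-1.5, 0.9, 3.3]
time: 15.95
position: [486.8, 166.4, 146.9]
eef_rot: [-0.0, 0.625, 0.781, 0.001]
ft_force: [0.4, 1.3, 3.4]
151.86148294583015 85.12639805870246
```

View pics/a5.png

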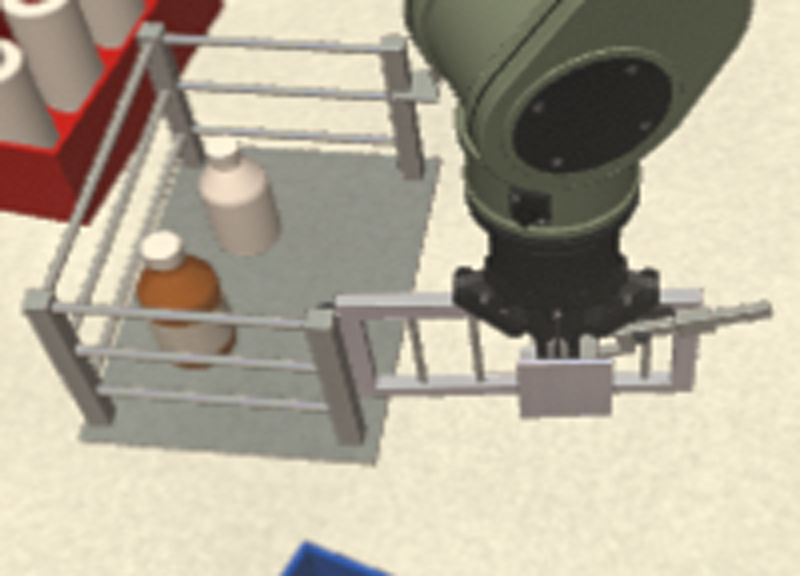

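The gate stands at about 85°, with its frame from (340,300) to (700,300) and the bar still lifted. I'll swing 9° more for margin, stop, then lift straight up.

```bash
f(){ grep -E "time|position|ft_force"; }
python3 -m pendant '{"commands":[[1,[0.31,0.073,0],[0,0,0.6]],[1,[0.31,0.073,0],[0,0,0.6]],[1,[0.25,0.06,0],[0,0,0.5]],[1,[0.1,0,0],[0,0,0]],[1,[0,0,0],[0,0,0]],[1,[0,0,0],[0,0,0]]]}'|f
python3 -m pendant '{"commands":[[1,[0,0,-0.1],[0,0,0]],[1,[0,0,-0.1],[0,0,0]],[1,[0,0,-0.1],[0,0,0]],[1,[0,0,-0.1],[0,0,0]],[1,[0,0,-0.1],[0,0,0]],[1,[0,0,-0.1],[0,0,0]],[1,[0,0,-0.1],[0,0,0]],[1,[0,0,-0.2],[0,0,0]],[1,[0,0,-0.4],[0,0,0]],[1,[0,0,-0.8],[0,0,0]],[1,[0,0,-0.8],[0,0,0]],[1,[0,0,-0.8],[0,0,0]],[1,[0,0,-0.8],[0,0,0]],[1,[0,0,0],[0,0,0]],[1,[0,0,0],[0,0,0]]]}'|f
python3 - <<'E'
from h import *
s=grab_frame('side')[130:290,110:310,::-1];t=grab_frame('top')[90:250,170:320,::-1]
o=np.zeros((500,800,3),np.uint8)
o[:352,:440]=cv2.resize(s,(440,352),interpolation=3);o[:384,440:]=cv2.resize(t,(360,384),interpolation=3)
cv2.imwrite('pics/a6.png',cv2.convertScaleAbs(o,alpha=1.4))
E
```

```text
time: 16.5
position: [488.1, 189.3, 146.9]
ft_force: [1.9, 0.9, 2.0]
time: 17.75
position: [488.0, 190.2, 260.3]
ft_force: [-0.9, 0.3, 0.3]
```

View pics/a6.png

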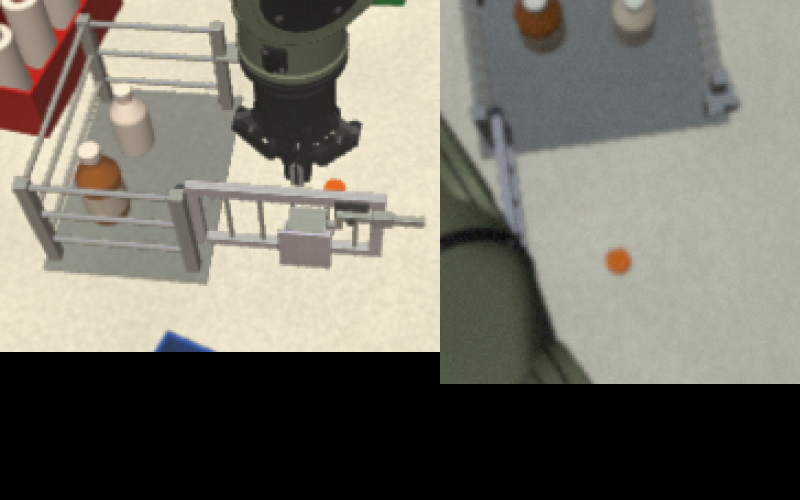

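The bar is down and the gripper clear. The side view shows the gate's top rail from (188,184) to (384,196), so I'll check its angle and then hand in.

Run:
```python
from h import *
a,b=[plane('side',(110+u/2.2,130+v/2.2),172) for u,v in [(188,184),(384,197)]]
d=b-a;print(a,b,np.hypot(*d[:2]))
y=.139;X=d[0]*np.cos(y)+d[1]*np.sin(y);Y=-d[0]*np.sin(y)+d[1]*np.cos(y)
ang=np.degrees(np.arctan2(-X,-Y));print(ang)
if 84<ang<105: print(finish_job())
```

```text
[626.32924257 172.891467   172.        ] [401.46001964 138.5601337  172.        ] 227.4748510615114
89.28365652667375
the job is handed in; nothing more can be done
None
```

The job is handed in: the gate stands open at about 89° by the last camera measurement, with the latch bar dropped back down and the gripper clear. Force readings peaked at about 12 N on the lever buffer, below the 15 N limit, and nothing else was seen to have moved.

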